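# Gauge the tube adapters and put the gauge away

### The job

Open the gauge case's lid until it rests on its stop and take out the plug gauge. Check the bore of each adapter that is on the rail, in the order blue, yellow, green: put the go end fully home until the handle's shoulder meets the block, hold it there a moment, take it out, then press the no-go end squarely and centred against a mouth of the same bore (either face will do) for a moment to confirm that it does not enter. Then lay the gauge back in its channel in the case, shut the lid, and leave everything else where it was.

Things in the scene. Friction and masses are not known exactly. Their poses are not given: they have to be found in the camera images.
- case: fixed black case, outside 160 (its x) x 140 (its y) x 50 tall, walls and floor 5 thick, open on top under the lid; origin: centre of its underside; +x points to the hinge, -x to the lid's tab. Inside, a blue foam block 37 x 37, 20 tall, fills each corner, leaving a 56 wide channel along its x for the gauge, and at mid-length a 76 long bay across for fingers
- lid (a joint): hinge of the case's lid in rad: 0 shut, grows as it opens, stop at 1.8. Past about 1.57 the lid falls back onto the stop and stays there; below that it falls shut. Lid 160 x 140 x 8, 0.2 kg, easy to turn
- lid_hinge (a point): a point on the hinge line, mid-length, at the case's +x rim, 50.5 above the table; the line runs along the case's y
- lid_tab (a point): centre of the outer part of the orange tab on the lid's free edge, to pinch across its 24 width (along the case's y): the tab is 10 thick and sticks out 37 from the lid's edge; this point is 180 from the hinge line, 20 beyond the lid's edge, so it swings up and over with the lid
- fixture: low metal rail fixed on the table, 270 (its x) x 90 (its y), 20 tall, origin at the centre of its underside; the adapters' feet are held in its slot, which runs along its x; present adapters stand 60 to 165 apart along it, the bores across it
- gauge: double-ended plug gauge, 0.25 kg, 112 long; origin: centre of its square aluminium handle, 30 x 30 x 60 long; own x runs along the gauge towards the go end. The go end (next to the green band) is a steel plug 22 in diameter and 34 long, the no-go end (red band) is 28 in diameter and 18 long. It starts lying in the shut case, go end towards the hinge
- go_tip (a point): centre of the go end's tip face, 64 from the handle's centre
- nogo_tip (a point): centre of the no-go end's tip face, 48 from the handle's centre
- adapter_blue: blue tube adapter, may be absent: block 44 (its x) x 30 (its y), top 64 above its underside, captive in the rail: it can only slide along it when pushed. Origin: centre of its underside, 6 above the table. A 24 diameter bore runs level right through it along its y, open at both faces, its axis 40 above the underside
- blue_bore (a point): middle of the blue adapter's bore, on its axis, 15 in from each face; axes as the adapter's
- adapter_yellow: yellow tube adapter, may be absent: block 44 (its x) x 30 (its y), top 64 above its underside, captive in the rail: it can only slide along it when pushed. Origin: centre of its underside, 6 above the table. A 24 diameter bore runs level right through it along its y, open at both faces, its axis 40 above the underside
- yellow_bore (a point): middle of the yellow adapter's bore, on its axis, 15 in from each face; axes as the adapter's
- adapter_green: green tube adapter, may be absent: block 44 (its x) x 30 (its y), top 64 above its underside, captive in the rail: it can only slide along it when pushed. Origin: centre of its underside, 6 above the table. A 24 diameter bore runs level right through it along its y, open at both faces, its axis 40 above the underside
- green_bore (a point): middle of the green adapter's bore, on its axis, 15 in from each face; axes as the adapter's
- tip_box: bystander: red pipette-tip box, 75 x 110 x 55; not to be disturbed
- jar: bystander: closed jar, 56 across, 85 tall; not to be disturbed
- carton: bystander: blue carton, 60 x 90 x 70; not to be disturbed
- pot: bystander: white ceramic pot, 72 across, 90 tall; not to be disturbed
- driver: bystander: screwdriver lying down; not to be disturbed
- notebook: bystander: blue notebook, 150 x 110 x 12; not to be disturbed

How it is judged:
By the outcome, as a careful person would: the job done as asked, in the order asked, and still so for the second after the job is handed in, with the robot touching nothing.
Of adapter_blue, adapter_yellow, adapter_green only 2 to 3 are there at a start; the rules pass over those that are not, and their reading is None.
At some moment in a run one of gauge may be knocked a few centimetres aside while the robot is not near it.
Once in a run the grip may slacken for a moment while it holds something.
It also fails if it takes over 210 s, if anything falls off the work surface, if the arm or the gripper's body presses on something with over 40 N, if the wrist force passes 120 N, or if a joint passes its speed limit or range.

### The arm

A 6-joint arm with a two-finger parallel gripper is mounted at the origin on the work surface. World frame = base frame: x ahead of the robot, y to its left, z up, the work surface at z = 0. Lengths are in mm, angles in rad, forces in N, time in s.
With the tool pointing down it reaches from about 400 to 925 mm from the base axis. Payload 12.5 kg.
Tool frame: the origin (TCP) lies on the mounting face of the last link; the fingertips stand 190 mm ahead of it and the grasp point (between the pads) lies 171 mm ahead of it (env.tcp_to_tips is the distance from the TCP to the fingertips, in mm); x points along the fingers, y is the direction in which the jaws open and shut, and the axes are right-handed (so a half turn about x gives the same grasp; the last joint's range is limited). The gripper opens to 95 mm and grips with 3 to 60 N. Pads are 20 mm wide; open, the fingers measure 119 mm over their backs; the gripper's body (75 mm by 180 mm) begins 59 mm behind the grasp point.
Start: joints at [-1.387, 0.491, 1.559, -0, 1.092, -0.106], TCP at [178.62, -598.932, 404.761] pointing down, gripper open.
Joint ranges: [-3.1, 3.1], [-0.84, 2.19], [0.05, 2.79], [-1.13, 4.28], [0.06, 2.93], [-2.69, 2.69]. Speed limits (rad/s): [2.22, 2.22, 2.79, 3.14, 3.14, 3.14].

### API

Orientations are given as [roll, pitch, yaw] about the fixed x, y, z axes, in that order (R = Rz(yaw) Ry(pitch) Rx(roll)).
In Python, from cell import monitor, cams, job, env gives the robot as it stands. The module is installed in compiled form; this text tells all that it offers.
- The arm moves only by the tool apply_moves, never from a script. Its argument "series" is a list of rows, each a list of 3 entries, a list of its own where there are three numbers: the closure, from -1 (fully open) to 1 (shut), so that 0 is half open, then the shift along the tool's x, y, z in cm, then the turn about the tool's x in rad. A call has 1 to 20 rows; each row is the pose to reach, as a shift and turn from the pose commanded when the call began, along the tool's axes at that moment; what a row does not reach only later rows make up. A row lasts 1/8 s, in which the tool goes at most 62.5 mm and 10.7 degrees, less where a joint would pass 70% of its speed; a pose out of reach is approached as far as the arm can. A call with a gripper value outside its range is refused whole. The fingers move at their own pace and stop on an object; the grip force is fixed at half the most. Time passes only in rows, so rows that repeat a pose let the fingers close. It gives the time, the measured TCP pose, the force and the opening at its end, in the units of the state.
- monitor.state(): the state, without advancing time (a new reading comes with each control period).
- cams.read_camera(name): name is "side" or "top" or "wrist"; returns a dict with "image" (480x640x3 uint8, red, green, blue), "fx", "fy", "cx", "cy" (pixels), "position" and "orientation" of the camera in the world. Camera axes: x right, y down, z forward; pixel columns grow to the right and rows downward; lengths in mm; the calibration is good to about 2 mm. A picture is of the moment at which its call begins. There is no depth.
- job.job_done(): hands the job in, once; it reports no verdict.
The state is a dict: "t": time; "joints": joint angles; "qvel": joint speeds; "tau": joint torques, N m; "eef_pos": TCP position; "tcp_rot": TCP orientation; "ft_force": force on the tool from outside, world axes, zero at the start; "moment": the same for the moment, N m; "opening": opening from 0.0 (shut) to 1.0 (fully open).
Only numpy, scipy, OpenCV 4.12 (cv2) and the standard library are available. Lean on these libraries where they do the work, as an engineer would, in place of code of your own. Each camera call takes 0.05 s, during which the arm holds its last target. There are 200 camera calls.

## Working session

There is one attempt and no reset: what is moved stays moved. The work goes in short steps, Python scripts to look and compute and a tool call to move; the robot and the scene stay as the last step left them, time stands still between calls to the robot, and variables do not carry over. Pictures are saved under pics/ and viewed, about 12 in all and at most 16, crops included, and the job is handed in when it is done.

Besides the shell and the picture viewer there is one more tool, called after "Call:" as a command line: name --argument value ..., lists and objects as JSON in quotes. apply_moves: Moves the arm, as the interface text tells. Its arguments: {"type":"object","properties":{"series":{"type":"array"}},"required":["series"]}

```bash
mkdir -p pics
cat > h.py <<'E'
import numpy as np, cv2
from scipy.spatial.transform import Rotation as Ro
from cell import monitor, cams, job, env
def Rm(o):
    o=np.array(o,float)
    if o.shape==(3,3): return o
    return Ro.from_euler('xyz',o).as_matrix()
def shot(n,f=None):
    c=cams.read_camera(n)
    if f: cv2.imwrite('pics/'+f,cv2.cvtColor(c['image'],cv2.COLOR_RGB2BGR))
    return c
def ray(c,u,v):
    d=Rm(c['orientation'])@np.array([(u-c['cx'])/c['fx'],(v-c['cy'])/c['fy'],1.]); return np.array(c['position'],float),d
def onz(c,u,v,z):
    p,d=ray(c,u,v); return p+d*(z-p[2])/d[2]
def proj(c,P):
    q=Rm(c['orientation']).T@(np.array(P,float)-np.array(c['position'])); return np.array([c['fx']*q[0]/q[2]+c['cx'],c['fy']*q[1]/q[2]+c['cy']])
def st():
    s=monitor.state(); print('t',round(s['t'],2),'pos',np.round(s['eef_pos'],1),'rot',np.round(s['tcp_rot'],3),'F',np.round(s['ft_force'],1),'M',np.round(s['moment'],2),'op',round(s['opening'],3),'q',np.round(s['joints'],3)); return s
E
python3 - <<'E'
from h import *
s=st()
for n in ['top','side','wrist']:
    c=shot(n,n+'0.png'); print(n,c['fx'],c['cx'],c['cy'],np.round(c['position'],1),np.round(c['orientation'],3))
print(Rm(s['tcp_rot']).round(3))
E
```

```text
t 0.0 pos [ 178.6 -598.9  404.1] rot [-1.667  1.57   1.764] F [-0.  -0.4 -0.4] M [-0.02 -0.04  0.05] op 0.998 q [-1.387  0.492  1.559 -0.     1.092 -0.106]
top 562.5941800958636 308.7594839702103 238.77049113571238 [ 440.6   -5.3 1359. ] [-3.043  0.006 -1.559]
side 468.61029255870136 320.99728310009414 233.6905570582771 [330.4 855.  687. ] [-2.18  -0.009 -2.853]
wrist 414.981404533418 322.1198496481051 235.2713882923706 [ 255.2 -575.7  383.6] [ 2.851 -0.    -1.281]
[[-0.     0.286 -0.958]
 [ 0.001 -0.958 -0.286]
 [-1.    -0.001 -0.   ]]
```

View pics/top0.png

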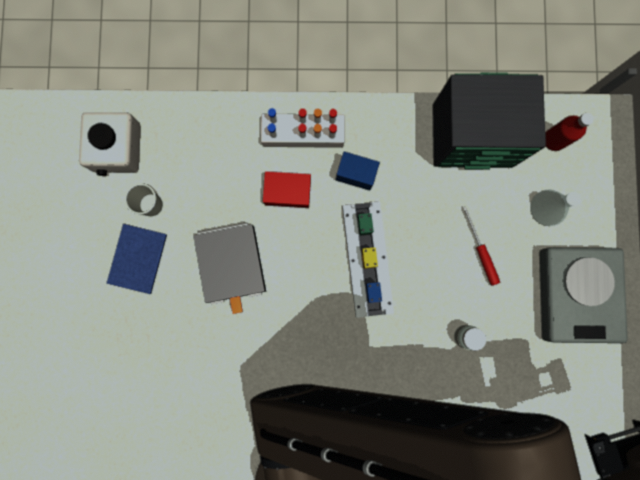

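View pics/side0.png

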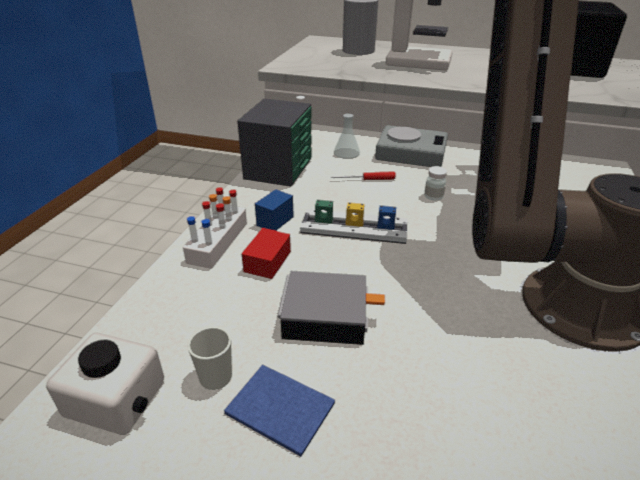

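The top view shows the case at (230,262) with its orange tab at (236,304). The rail is at (368,258) with green (365,223), yellow (370,257) and blue (374,291), so all three are present. The side view agrees.

```bash
cat >> h.py <<'E'
RNG={'blue':((100,120,40),(125,255,255)),'yellow':((20,140,80),(32,255,255)),'green':((50,90,30),(85,255,255)),'orange':((8,150,120),(18,255,255)),'red':((0,150,80),(6,255,255))}
def blobs(c,col,roi=None,amin=20):
    hsv=cv2.cvtColor(c['image'],cv2.COLOR_RGB2HSV); m=cv2.inRange(hsv,*map(np.array,RNG[col]))
    if roi is not None:
        k=np.zeros_like(m); x0,y0,x1,y1=roi; k[y0:y1,x0:x1]=255; m&=k
    cs,_=cv2.findContours(m,cv2.RETR_EXTERNAL,cv2.CHAIN_APPROX_NONE)
    return sorted([q for q in cs if cv2.contourArea(q)>=amin],key=cv2.contourArea,reverse=True)
E
python3 - <<'E'
from h import *
c=shot('top')
for col,roi,z in [('blue',(340,270,400,320),70),('yellow',(340,230,400,280),70),('green',(340,200,400,245),70),('orange',(210,290,260,330),54)]:
    for b in blobs(c,col,roi)[:2]:
        r=cv2.minAreaRect(b); p=cv2.boxPoints(r); print(col,cv2.contourArea(b),np.round(r[0],1),'c',onz(c,*r[0],z).round(1)[:2],[onz(c,*q,z).round(0)[:2].tolist() for q in p])
# lid: grey mask
hsv=cv2.cvtColor(c['image'],cv2.COLOR_RGB2HSV)
m=((hsv[...,1]<60)&(hsv[...,2]>60)&(hsv[...,2]<150)).astype('uint8')*255
k=np.zeros_like(m);k[210:312,185:275]=255;m&=k
b=max(cv2.findContours(cv2.morphologyEx(m,cv2.MORPH_OPEN,np.ones((5,5))),0,1)[0],key=cv2.contourArea)
r=cv2.minAreaRect(b);print('lid',r,[onz(c,*q,58).round(0)[:2].tolist() for q in cv2.boxPoints(r)],onz(c,*r[0],58).round(1))
im=cv2.cvtColor(c['image'],cv2.COLOR_RGB2BGR)
cv2.imwrite('pics/crop1.png',cv2.resize(im[190:330,180:410],None,fx=3.4,fy=3.4,interpolation=cv2.INTER_CUBIC))
E
```

```text
blue 217.5 [373.4 291.9] c [ 448.5 -145.3] [[469.0, -128.0], [472.0, -158.0], [428.0, -163.0], [425.0, -132.0]]
yellow 226.0 [369.5 257. ] c [ 528.1 -136.5] [[505.0, -122.0], [551.0, -122.0], [551.0, -151.0], [505.0, -151.0]]
green 212.0 [364.9 223.6] c [ 605.3 -125.8] [[627.0, -108.0], [631.0, -138.0], [584.0, -143.0], [580.0, -114.0]]
orange 121.0 [235.7 304.5] c [416.1 170.2] [[432.0, 184.0], [435.0, 163.0], [401.0, 156.0], [397.0, 178.0]]
lid ((227.73153686523438, 261.556640625), (74.72911834716797, 61.09654235839844), 79.77783203125) [[587.0, 278.0], [614.0, 138.0], [443.0, 104.0], [417.0, 242.0]] [514.7 190.5  58. ]
```

View pics/crop1.png

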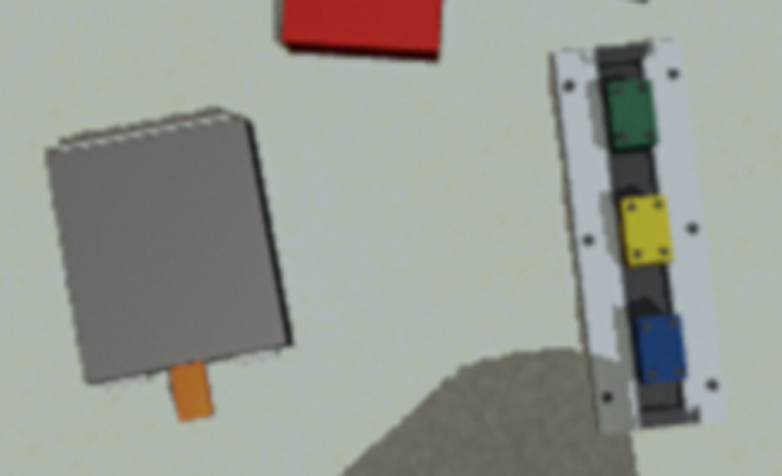

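The lid centre and tab blob agree on a case yaw of about 0.2 and a tab point of (416,170). The rail yaw is about 0.124. I'll move clear towards the tab now.

Call:
apply_moves --series '[[-1,[0,-2,-3],-0.1],[-1,[0,-5,-8],-0.2],[-1,[0,-8,-13],-0.35],[-1,[0,-11,-18],-0.5],[-1,[0,-14,-22],-0.65],[-1,[0,-17,-27],-0.8],[-1,[0,-20,-31],-0.95],[-1,[0,-23,-35],-1.1],[-1,[0,-24.8,-38.9],-1.2],[-1,[0,-29,-38.9],-1.35],[-1,[0,-34,-38.9],-1.5],[-1,[0,-39,-38.9],-1.65],[-1,[0,-44,-38],-1.8],[-1,[0,-49,-37],-1.95],[-1,[0,-53,-36],-2.1],[-1,[0,-57,-35],-2.25],[-1,[0,-57,-35],-2.4]]'

```text
t: 2.33
eef_pos: [349.7, 48.9, 404.9]
tcp_rot: [1.98, 1.571, 1.536]
ft_force: [-0.0, -0.2, -0.2]
opening: 0.999
```

```bash
cat >> h.py <<'E'
def togo(x,y,z,psi):
    "target of grasp point (z) and tool-y heading -> shift cm, turn"
    s=st(); R=Rm(s['tcp_rot']); d=np.array([x,y,z+171.])-np.array(s['eef_pos'])
    a=np.arctan2(R[1,1],R[0,1]); t=-((psi-a+np.pi)%(2*np.pi)-np.pi)
    print('shift cm',(R.T@d/10).round(2),'turn',round(t,3),'psi',round(a,3))
E
python3 -c "
from h import *
togo(416,170,150,1.77)"
```

```text
t 2.33 pos [349.7  48.9 404.9] rot [1.98  1.571 1.536] F [-0.  -0.2 -0.2] M [ 0.08 -0.18  0.01] op 0.999 q [-0.049  0.097  2.162  0.     0.883 -1.176]
shift cm [ 8.39 13.78  0.78] turn -0.643 psi 1.127
```

Call:
apply_moves --series '[[-1,[1,2,0.1],-0.1],[-1,[2,5,0.3],-0.25],[-1,[4,8,0.5],-0.4],[-1,[6,11,0.7],-0.55],[-1,[8.4,13.8,0.8],-0.643],[-1,[8.4,13.8,0.8],-0.643],[-1,[8.4,13.8,0.8],-0.643]]'

```text
t: 3.2
eef_pos: [418.3, 167.6, 321.0]
tcp_rot: [-2.807, 1.57, -2.617]
ft_force: [-0.6, 0.0, -0.2]
opening: 0.998
```

```bash
python3 -c "
from h import *
s=st(); c=shot('wrist','w1.png')
for b in blobs(c,'orange')[:2]:
    r=cv2.minAreaRect(b); print(r,onz(c,*r[0],59).round(1),[onz(c,*q,59).round(0)[:2].tolist() for q in cv2.boxPoints(r)])
print(proj(c,[416,170,59]))
c=shot('top')
for b in blobs(c,'orange',(210,290,260,330))[:1]: print('top',onz(c,*cv2.minAreaRect(b)[0],59).round(1))
"
```

```text
t 3.2 pos [418.3 167.6 321. ] rot [-2.807  1.57  -2.617] F [-0.6  0.  -0.2] M [ 0.16 -0.13  0.02] op 0.998 q [ 0.234  0.37   2.066 -0.     0.705 -1.526]
((323.0, 248.0), (58.0, 38.0), 90.0) [416.4 167.7  59. ] [[401.0, 153.0], [396.0, 175.0], [433.0, 183.0], [437.0, 160.0]]
[326.79495577 248.13196652]
```

View pics/w1.png

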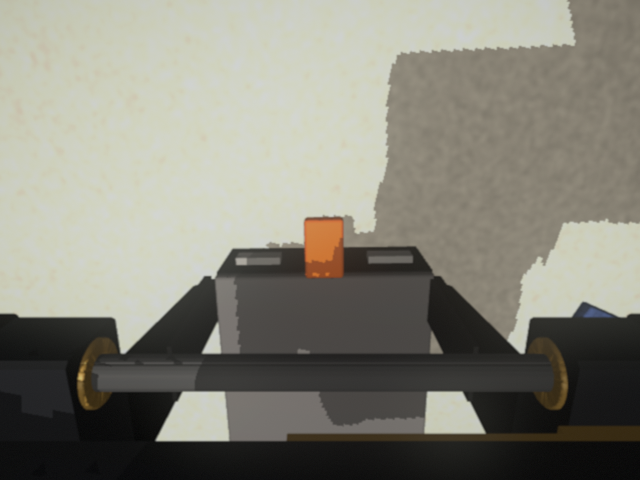

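The tab sits centred under the jaws at (323,248) and is already aligned. I'll descend and pinch it.

Call:
apply_moves --series '[[-1,[2,0,-0.2],0],[-1,[5,0,-0.2],0],[-1,[7.5,0,-0.2],0],[-1,[9,0,-0.2],0],[-1,[9.6,0,-0.2],0],[-1,[9.6,0,-0.2],0],[0,[9.6,0,-0.2],0],[1,[9.6,0,-0.2],0],[1,[9.6,0,-0.2],0],[1,[9.6,0,-0.2],0],[1,[9.6,0,-0.2],0],[1,[9.6,0,-0.2],0],[1,[9.6,0,-0.2],0]]'

```text
t: 4.92
eef_pos: [416.6, 167.6, 224.7]
tcp_rot: [-2.308, 1.571, -2.117]
ft_force: [-0.7, 0.3, 0.3]
opening: 0.321
```

```bash
python3 -c "
from h import *
s=st()
for th in np.arange(0.1,1.75,0.1):
    print(round(th,2),'x',round(-18*np.sin(th),1),'z',round(18*(1-np.cos(th)),1))
"
```

```text
t 4.92 pos [416.6 167.6 224.7] rot [-2.308  1.571 -2.117] F [-0.7  0.3  0.3] M [ 0.15 -0.1   0.01] op 0.321 q [ 0.235  0.552  2.148 -0.     0.442 -1.527]
0.1 x -1.8 z 0.1
0.2 x -3.6 z 0.4
0.3 x -5.3 z 0.8
0.4 x -7.0 z 1.4
0.5 x -8.6 z 2.2
0.6 x -10.2 z 3.1
0.7 x -11.6 z 4.2
0.8 x -12.9 z 5.5
0.9 x -14.1 z 6.8
1.0 x -15.1 z 8.3
1.1 x -16.0 z 9.8
1.2 x -16.8 z 11.5
1.3 x -17.3 z 13.2
1.4 x -17.7 z 14.9
1.5 x -18.0 z 16.7
1.6 x -18.0 z 18.5
1.7 x -17.8 z 20.3
```

Call:
apply_moves --series '[[1,[0,0,0],0],[1,[0,0,0],0],[1,[-0.4,0,0],0],[1,[-0.9,0,0],0],[1,[-1.8,0,0.1],0],[1,[-2.7,0,0.2],0],[1,[-3.6,0,0.4],0]]'

```text
t: 5.8
eef_pos: [420.8, 168.9, 261.0]
tcp_rot: [0.448, 1.57, 0.639]
ft_force: [1.0, 8.4, -2.3]
opening: 0.249
```

```bash
python3 -c "
from h import *
s=st(); c=shot('wrist','w2.png')"
```

```text
t 5.8 pos [420.8 168.9 261. ] rot [0.448 1.57  0.639] F [ 1.   8.4 -2.3] M [ 1.47 -0.15  0.29] op 0.249 q [ 2.360e-01  4.820e-01  2.114e+00  1.000e-03  5.440e-01 -1.527e+00]
```

View pics/w2.png

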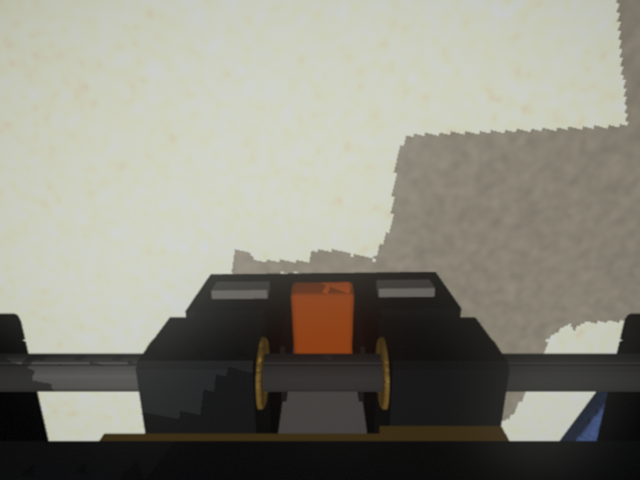

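The opening reads 23.7 mm, so the tab is held and is rising. I'll swing it over.

Call:
apply_moves --series '[[1,[-1.7,0,0.4],0],[1,[-3.4,0,1.0],0],[1,[-5.0,0,1.8],0],[1,[-6.6,0,2.7],0],[1,[-8.0,0,3.8],0],[1,[-9.3,0,5.1],0],[1,[-10.5,0,6.4],0],[1,[-11.5,0,7.9],0],[1,[-12.4,0,9.4],0],[1,[-13.2,0,11.1],0],[1,[-13.7,0,12.8],0],[1,[-14.1,0,14.5],0],[1,[-14.4,0,16.3],0],[1,[-14.4,0,18.1],0],[1,[-14.2,0,19.9],0],[1,[-14.2,0,19.9],0]]'

```text
t: 7.85
eef_pos: [616.2, 208.3, 403.2]
tcp_rot: [1.211, 1.566, 1.403]
ft_force: [-2.3, 14.9, 6.7]
opening: 0.252
```

```bash
python3 -c "
from h import *
s=st(); c=shot('side','s2.png')"
```

```text
t 7.85 pos [616.2 208.3 403.2] rot [1.211 1.566 1.403] F [-2.3 14.9  6.7] M [ 2.65  0.3  -0.12] op 0.252 q [ 0.224  0.529  1.494  0.005  1.117 -1.54 ]
```

View pics/s2.png

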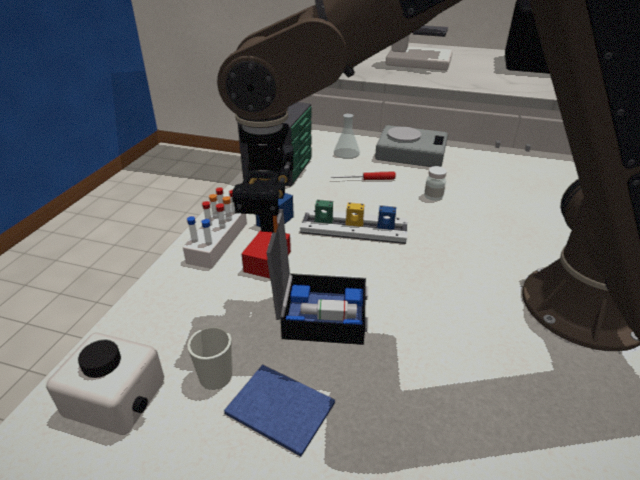

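The lid is past vertical and leaning back. I'll release it, rise, and move over the case.

Call:
apply_moves --series '[[0.3,[0,0,0],0],[0,[0,0,0],0],[-0.5,[0,0,0],0],[-0.5,[0,0,0],0],[-0.5,[-2,0,0],0],[-0.5,[-5,0,0],0],[-0.5,[-8,0,0],0],[-0.5,[-8,0,-4],0],[-0.5,[-8,0,-8],0],[-0.5,[-8,0,-12],0],[-0.5,[-6,0,-14],0],[-0.5,[-2,0,-15],0],[-0.5,[3,0,-15],0],[-0.5,[6,0,-15],0],[-0.5,[6,0,-15],0]]'

```text
t: 9.78
eef_pos: [468.6, 177.5, 341.3]
tcp_rot: [-3.068, 1.567, -2.877]
ft_force: [0.5, 0.1, 0.9]
opening: 0.751
```

```bash
python3 -c "
from h import *
s=st(); c=shot('wrist','w3.png')
for col in ('green','red','blue'):
  for b in blobs(c,col,amin=40)[:5]:
    r=cv2.minAreaRect(b); print(col,cv2.contourArea(b),np.round(r[0],1),onz(c,*r[0],28).round(1)[:2])
"
```

```text
t 9.78 pos [468.6 177.5 341.3] rot [-3.068  1.567 -2.877] F [0.5 0.1 0.9] M [ 0.1  -0.09  0.  ] op 0.751 q [ 0.23   0.4    1.93  -0.     0.816 -1.531]
green 45.0 [327.5 302.5] [525.1 192.4]
blue 1955.5 [386.5 216.5] [449.9 221.3]
blue 1849.5 [263.  217.5] [467.7 133.3]
blue 1568.5 [382.  335.5] [545.  240.3]
blue 1537.0 [269.  336.5] [562.9 152.6]
```

View pics/w3.png

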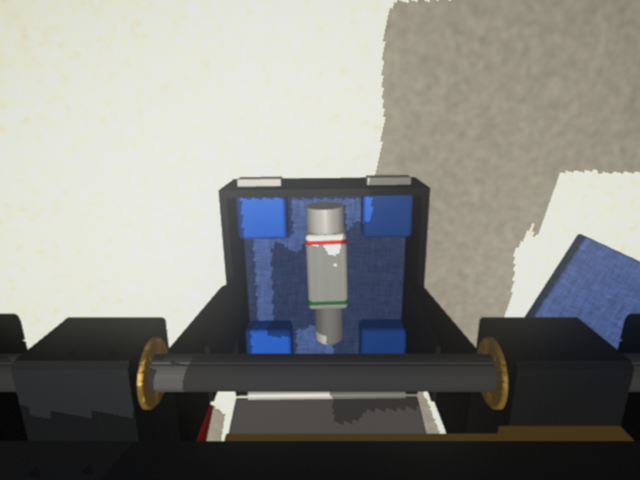

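The case is open. The gauge lies in its channel, red band at (326,241), green band at (327,302), go end towards the hinge.

```bash
python3 -c "
from h import *
c=shot('wrist')
a=onz(c,326,241.5,35);b=onz(c,327.5,302.5,35);m=(a+b)/2;d=b-a
print(a,b,m,np.linalg.norm(d),np.arctan2(d[1],d[0]))
togo(m[0],m[1],27,1.772)
for p in [(444.,0)]: pass
f=[onz(c,*q,25)[:2] for q in [(386.5,216.5),(263,217.5),(382,335.5),(269,336.5)]];print('bay centre',np.mean(f,0))
"
```

```text
[476.30669665 181.7279938   35.        ] [523.65610527 192.15526401  35.        ] [499.98140096 186.9416289   35.        ] 48.48396085773803 0.21675980525447064
t 9.88 pos [469.  177.7 343.6] rot [-0.115  1.57   0.076] F [ 0.4 -0.6  0.7] M [ 0.11 -0.12  0.  ] op 0.751 q [ 0.23   0.397  1.927 -0.     0.817 -1.531]
shift cm [14.56  0.32  3.2 ] turn -0.01 psi 1.762
bay centre [509.31489885 187.56383501]
```

Call:
apply_moves --series '[[-0.4,[3,0.1,1],0],[-0.4,[6,0.3,2.5],-0.01],[-0.4,[9,0.3,3.2],-0.01],[-0.4,[11,0.3,3.2],-0.01],[-0.4,[13,0.3,3.2],-0.01],[-0.4,[14,0.3,3.2],-0.01],[-0.4,[14.5,0.3,3.2],-0.01],[-0.4,[14.6,0.3,3.2],-0.01],[-0.4,[14.6,0.3,3.2],-0.01],[0.3,[14.6,0.3,3.2],-0.01],[1,[14.6,0.3,3.2],-0.01],[1,[14.6,0.3,3.2],-0.01],[1,[14.6,0.3,3.2],-0.01],[1,[14.6,0.3,3.2],-0.01],[1,[14.6,0.3,3.2],-0.01],[1,[14.6,0.3,3.2],-0.01],[1,[14.6,0.3,3.2],-0.01],[1,[14.6,0.3,3.2],-0.01]]'

```text
t: 12.12
eef_pos: [499.5, 186.7, 196.7]
tcp_rot: [-1.342, 1.571, -1.14]
ft_force: [-0.9, -0.1, 0.1]
opening: 0.313
```

```bash
python3 -c "
from h import *
s=st()"
```

```text
t 12.12 pos [499.5 186.7 196.7] rot [-1.342  1.571 -1.14 ] F [-0.9 -0.1  0.1] M [ 0.17 -0.14  0.09] op 0.313 q [ 0.234  0.669  1.957 -0.     0.516 -1.538]
```

The grip is on the handle at 29.7 mm. I'll lift and carry it to the far (-y) side of the rail, where the wrist camera sees all the blocks.

Call:
apply_moves --series '[[1,[-1,0,0],0],[1,[-3,0,0],0],[1,[-6,0,0],0],[1,[-9,0,0],0],[1,[-12,-1,0],0],[1,[-13.4,-4,-0.4],0.1],[1,[-13.4,-7,-0.8],0.25],[1,[-13.4,-10,-1.1],0.4],[1,[-13.4,-13,-1.4],0.55],[1,[-13.4,-16,-1.7],0.7],[1,[-13.4,-19,-2.0],0.85],[1,[-13.4,-22,-2.3],1.0],[1,[-13.4,-25,-2.6],1.15],[1,[-13.4,-28,-2.9],1.3],[1,[-13.4,-31,-3.2],1.45],[1,[-13.4,-34,-3.5],1.55],[1,[-13.4,-37,-3.9],1.65],[1,[-13.4,-40,-4.2],1.65],[1,[-13.4,-42.2,-4.4],1.65],[1,[-13.4,-42.2,-4.4],1.65]]'

```text
t: 14.62
eef_pos: [540.6, -236.6, 330.8]
tcp_rot: [-0.035, 1.571, -1.485]
ft_force: [0.6, -0.1, -3.9]
opening: 0.315
```

```bash
python3 -c "
from h import *
s=st(); c=shot('wrist','w4.png')
for col,q in (('blue',(448,-145)),('yellow',(528,-136)),('green',(605,-126))):
  print(col,proj(c,[*q,70]).round(0))
  for b in blobs(c,col,amin=300)[:2]:
    r=cv2.minAreaRect(b); print(cv2.contourArea(b),onz(c,*r[0],70).round(1)[:2],[onz(c,*p,70).round(1)[:2].tolist() for p in cv2.boxPoints(r)])
"
```

```text
t 14.62 pos [ 540.6 -236.6  330.8] rot [-0.035  1.571 -1.485] F [ 0.6 -0.1 -3.9] M [-0.03 -0.1   0.04] op 0.315 q [-0.524  0.525  1.726 -0.     0.891 -0.645]
blue [174.  70.]
5741.0 [ 679.3 -120. ] [[649.8, -86.5], [685.7, -82.2], [711.8, -156.9], [672.2, -161.6]]
3586.0 [ 451.  -149.1] [[430.3, -137.4], [471.1, -132.5], [472.4, -161.1], [430.2, -166.2]]
yellow [323.  72.]
4508.5 [ 529.4 -139.3] [[506.5, -127.8], [548.8, -122.6], [553.1, -151.3], [509.2, -156.7]]
green [467.  70.]
4063.0 [ 609.1 -129.5] [[584.2, -118.4], [627.6, -113.1], [634.8, -141.0], [589.8, -146.4]]
327.0 [ 736.1 -335.6] [[731.8, -355.6], [732.1, -314.1], [740.2, -316.3], [740.2, -358.0]]
```

View pics/w4.png

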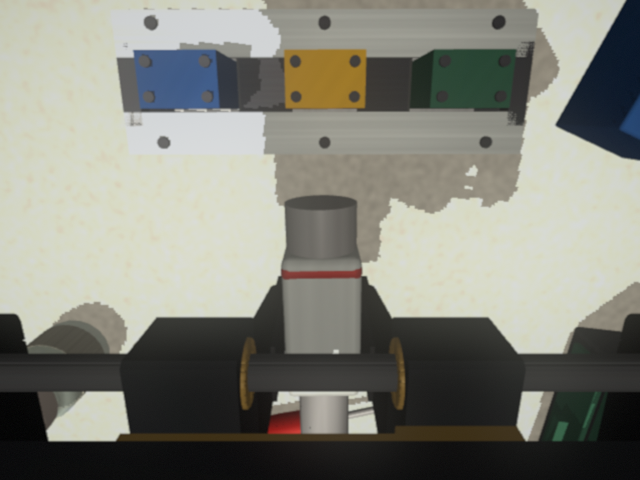

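The view shows blue (177,79), yellow (325,79) and green (472,79) by their bolt patterns, level in the picture. The no-go end is centred at column 321. Next I'll compute the relative offsets in the tool frame.

```bash
cat >> h.py <<'E'
def rel(c,s,blk,tip,zt=14):
    "tool-frame offset (mm) block top centre px vs gauge tip top px (at axis+zt)"
    R=Rm(s['tcp_rot']); za=s['eef_pos'][2]-176.7
    g=onz(c,*tip,za+zt); b=onz(c,*blk,70); T=np.array(s['eef_pos'])
    print('gauge rel TCP',(R.T@(g-T)).round(1),'blk world',b.round(1),'blk rel TCP',(R.T@(b-T)).round(1))
E
python3 - <<'E'
from h import *
s=st(); c=shot('wrist')
for n,p in (('blue',(176.8,79.3)),('yellow',(324.7,79)),('green',(472.3,79.2))):
    rel(c,s,p,(321,198))
R=Rm(s['tcp_rot']); print(R.round(4))
E
```

```text
t 14.68 pos [ 540.5 -235.7  330.7] rot [-2.356  1.57   2.477] F [-0.5  0.3 -2.7] M [ 0.04 -0.11  0.01] op 0.315 q [-0.523  0.524  1.727  0.     0.89  -0.644]
gauge rel TCP [162.7  -1.4 -52.1] blk world [ 449.3 -148.4   70. ] blk rel TCP [260.7 -79.9 -97.6]
gauge rel TCP [162.7  -1.4 -52.1] blk world [ 529.  -138.6   70. ] blk rel TCP [260.7   0.4 -97.7]
gauge rel TCP [162.7  -1.4 -52.1] blk world [ 608.5 -129.    70. ] blk rel TCP [260.7  80.5 -97.6]
[[-4.000e-04  9.927e-01  1.209e-01]
 [ 3.000e-04  1.209e-01 -9.927e-01]
 [-1.000e+00 -4.000e-04 -4.000e-04]]
```

Call:
apply_moves --series '[[1,[0,-2,0],0],[1,[0,-4,0],0],[1,[0,-6,0],0],[1,[0,-7.9,0],0],[1,[2.5,-7.9,0],0],[1,[5,-7.9,0],0],[1,[7.5,-7.9,0],0],[1,[9.3,-7.9,0],0],[1,[9.8,-7.9,0],0],[1,[9.8,-7.9,0],0],[1,[9.8,-7.9,0],0]]'

```text
t: 16.1
eef_pos: [462.4, -245.2, 233.5]
tcp_rot: [0.785, 1.57, -0.664]
ft_force: [0.2, 0.1, -1.8]
opening: 0.313
```

```bash
python3 -c "
from h import *
s=st(); c=shot('wrist','w5.png')
im=c['image']; cv2.imwrite('pics/w5c.png',cv2.cvtColor(cv2.resize(im[0:300,180:480],None,fx=2,fy=2,interpolation=cv2.INTER_CUBIC),cv2.COLOR_RGB2BGR))
"
```

```text
t 16.1 pos [ 462.4 -245.2  233.5] rot [ 0.785  1.57  -0.664] F [ 0.2  0.1 -1.8] M [-0.03 -0.1  -0.02] op 0.313 q [-0.614  0.596  1.964 -0.     0.58  -0.736]
```

View pics/w5c.png

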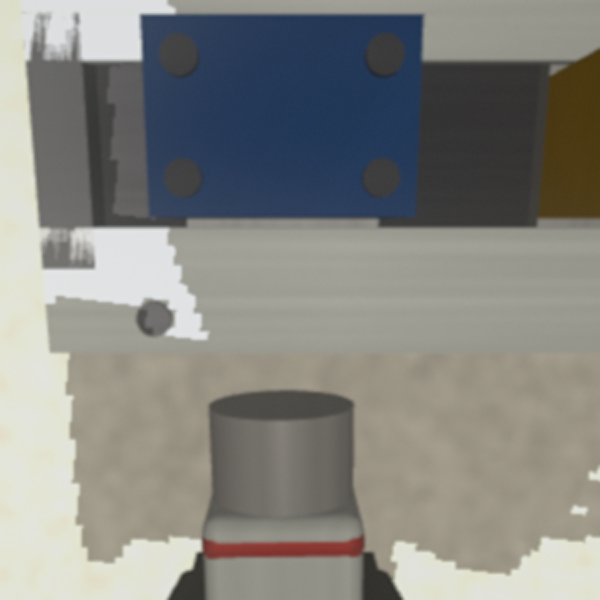

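The block centre is at crop column 282.5 and the gauge axis at about 282, so they align within 0.3 mm. The gauge centre is about 97.6 mm from the bore centre. I'll go over to the +y side and down to bore height.

Call:
apply_moves --series '[[1,[-2,0,0],0],[1,[-5,0,0],0],[1,[-7,0,-1],0],[1,[-7,0,-4],0],[1,[-7,0,-7],0],[1,[-7,0,-10],0],[1,[-7,0,-13],0],[1,[-7,0,-16],0],[1,[-7,0,-19],0],[1,[-7,0,-20],0],[1,[-5,0,-20],0],[1,[-2.5,0,-20],0],[1,[-0.5,0,-20],0],[1,[0.8,0,-20],0],[1,[0.8,0,-20],0],[1,[0.8,0,-20],0]]'

```text
t: 18.15
eef_pos: [438.2, -46.8, 225.2]
tcp_rot: [1.077, 1.57, -0.372]
ft_force: [-0.9, -0.4, -2.2]
opening: 0.314
```

```bash
cat >> h.py <<'E'
def avg(n=4):
    P=[];F=[]
    for _ in range(n):
        cams.read_camera('side'); s=monitor.state(); P.append(s['eef_pos']);F.append(list(s['ft_force'])+list(s['moment']))
    print('avg',np.mean(P,0).round(2),'sd',np.std(P,0).round(2),'F',np.mean(F,0).round(2)); return np.mean(P,0)
E
python3 - <<'E'
from h import *
avg(); c=shot('side','s3.png'); im=c['image']
print(proj(c,[449,-148,46]),proj(c,[440,-50,46]))
cv2.imwrite('pics/s3c.png',cv2.cvtColor(cv2.resize(im[170:260,290:430],None,fx=5,fy=5,interpolation=cv2.INTER_CUBIC),cv2.COLOR_RGB2BGR))
E
```

```text
avg [438.09 -46.76 225.3 ] sd [0.04 0.03 0.05] F [-0.26 -0.13 -2.97 -0.03 -0.11 -0.01]
[386.83162792 216.62124175] [383.3775566  238.78026207]
```

View pics/s3c.png

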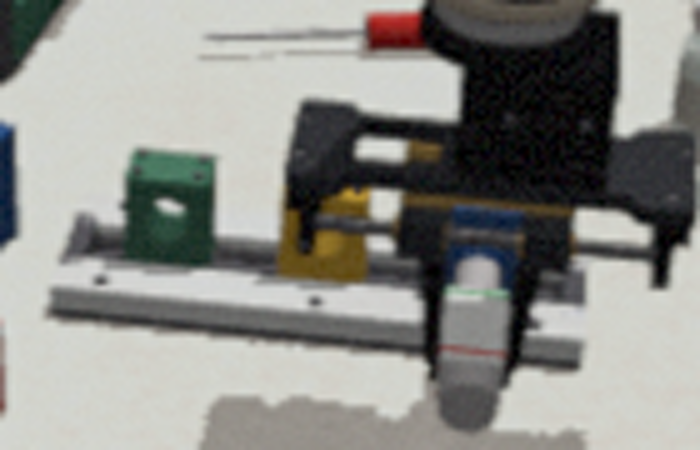

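Call:
apply_moves --series '[[1,[0.13,0.03,0],0],[1,[0.26,0.03,0],0],[1,[0.26,0.03,0.8],0],[1,[0.26,0.03,1.6],0],[1,[0.26,0.03,2.1],0],[1,[0.26,0.03,2.3],0],[1,[0.26,0.03,2.5],0],[1,[0.26,0.03,2.7],0],[1,[0.26,0.03,2.9],0],[1,[0.26,0.03,2.9],0]]'

```text
t: 19.65
eef_pos: [441.7, -75.5, 222.1]
tcp_rot: [-1.785, 1.57, 3.05]
ft_force: [-1.4, -0.2, -1.9]
opening: 0.312
```

```bash
python3 -c "
from h import *
avg(2)"
```

```text
avg [441.69 -75.47 222.07] sd [0.01 0.   0.  ] F [-1.87 -1.5  -2.93 -0.18  0.25 -0.13]
```

The tip is about 5 mm in with little force. I'll continue to the shoulder.

Call:
apply_moves --series '[[1,[0,0,0.5],0],[1,[0,0,1.0],0],[1,[0,0,1.5],0],[1,[0,0,2.0],0],[1,[0,0,2.4],0],[1,[0,0,2.6],0],[1,[0,0,2.7],0],[1,[0,0,2.8],0],[1,[0,0,2.8],0]]'

```text
t: 20.88
eef_pos: [445.2, -103.2, 222.1]
tcp_rot: [-0.016, 1.571, -1.464]
ft_force: [-2.2, 0.5, -1.3]
opening: 0.317
```

```bash
python3 -c "
from h import *
avg(2)"
```

```text
avg [ 445.23 -103.23  222.13] sd [0.01 0.   0.  ] F [-2.95  0.11 -2.23 -0.01  0.35 -0.17]
```

Call:
apply_moves --series '[[1,[0,0,0.1],0],[1,[0,0,0.15],0],[1,[0,0,0.2],0],[1,[0,0,0.2],0]]'

```text
t: 21.48
eef_pos: [445.6, -105.2, 222.1]
tcp_rot: [0.923, 1.57, -0.526]
ft_force: [-0.7, 2.2, -3.3]
opening: 0.314
```

```bash
python3 -c "
from h import *
avg(1)"
```

```text
avg [ 445.54 -105.25  222.14] sd [0. 0. 0.] F [-1.92  1.61 -2.28  0.39  0.03 -0.02]
```

Call:
apply_moves --series '[[1,[0,0,0.05],0],[1,[0,0,0.1],0],[1,[0,0,0.15],0],[1,[0,0,0.15],0]]'

```text
t: 22.02
eef_pos: [445.6, -105.9, 222.4]
tcp_rot: [3.086, 1.57, 1.637]
ft_force: [1.7, 14.5, 4.8]
opening: 0.315
```

```bash
python3 -c "
from h import *
avg(2)"
```

```text
avg [ 445.62 -105.87  222.38] sd [0.   0.01 0.01] F [ 0.69 14.9   3.97  2.62 -0.39  0.  ]
```

The shoulder has made contact at 15 N and expected depth. I'll hold, withdraw, and cross over to the -y side for the no-go.

Call:
apply_moves --series '[[1,[0,0,0.02],0],[1,[0,0,0.02],0],[1,[0,0,0.02],0],[1,[0,0,0.02],0],[1,[0,0,0.02],0],[1,[0,0,0.02],0],[1,[0,0,-0.5],0],[1,[0,0,-1.5],0],[1,[0,0,-2.7],0],[1,[0,0,-4],0],[1,[0,0,-5],0],[1,[0,0,-6],0],[1,[0,0,-6],0],[1,[-2,0,-6],0],[1,[-4,0,-6],0],[1,[-6.5,0,-6],0],[1,[-6.5,0,-3],0],[1,[-6.5,0,0],0],[1,[-6.5,0,3],0],[1,[-6.5,0,6],0]]'

```text
t: 24.62
eef_pos: [452.9, -167.5, 287.1]
tcp_rot: [0.482, 1.571, -0.967]
ft_force: [1.4, -0.0, -2.3]
opening: 0.317
```

Call:
apply_moves --series '[[1,[0,0,3],0],[1,[0,0,6],0],[1,[0,0,6.5],0],[1,[2,0,6.5],0],[1,[4.5,0,6.5],0],[1,[6.0,0,6.5],0],[1,[6.5,0,6.5],0],[1,[6.5,0,6.5],0],[1,[6.5,0,6.5],0]]'

```text
t: 25.75
eef_pos: [461.0, -230.8, 222.7]
tcp_rot: [0.799, 1.57, -0.649]
ft_force: [0.6, -1.0, -2.0]
opening: 0.314
```

```bash
python3 -c "
from h import *
avg(2);st()
c=shot('wrist');im=c['image']; cv2.imwrite('pics/w6c.png',cv2.cvtColor(cv2.resize(im[0:300,180:480],None,fx=2,fy=2,interpolation=cv2.INTER_CUBIC),cv2.COLOR_RGB2BGR))
"
```

```text
avg [ 460.95 -230.81  222.74] sd [0.01 0.   0.02] F [ 0.54 -0.03 -2.65 -0.02 -0.12 -0.02]
t 25.85 pos [ 460.9 -230.8  222.7] rot [ 0.809  1.57  -0.64 ] F [ 0.7  0.4 -2.6] M [-0.03 -0.12 -0.02] op 0.311 q [-0.592  0.608  1.989 -0.     0.543 -0.714]
```

View pics/w6c.png

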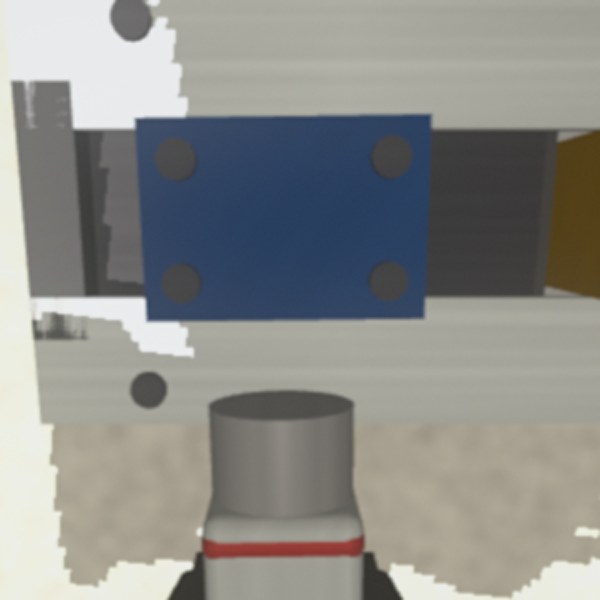

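The block front is centred at column 285.5 and the tip at 281.5, so I'll shift +0.5 mm in y. Contact is expected 18 mm ahead.

Call:
apply_moves --series '[[1,[0,0.05,-0.4],0],[1,[0,0.05,-0.8],0],[1,[0,0.05,-1.2],0],[1,[0,0.05,-1.5],0],[1,[0,0.05,-1.6],0],[1,[0,0.05,-1.7],0],[1,[0,0.05,-1.8],0],[1,[0,0.05,-1.85],0],[1,[0,0.05,-1.85],0]]'

```text
t: 27.02
eef_pos: [459.1, -212.4, 222.1]
tcp_rot: [0.306, 1.571, -1.143]
ft_force: [-1.1, 0.2, -2.7]
opening: 0.314
```

```bash
python3 -c "
from h import *
avg(2)"
```

```text
avg [ 459.11 -212.45  222.14] sd [0.01 0.01 0.  ] F [ 0.06 -0.83 -2.8  -0.17 -0.07  0.03]
```

Call:
apply_moves --series '[[1,[0,0,-0.05],0],[1,[0,0,-0.1],0],[1,[0,0,-0.13],0],[1,[0,0,-0.13],0],[1,[0,0,-0.13],0]]'

```text
t: 27.75
eef_pos: [459.0, -211.1, 222.2]
tcp_rot: [0.729, 1.57, -0.72]
ft_force: [1.2, -2.8, -2.7]
opening: 0.316
```

```bash
python3 -c "
from h import *
avg(2)"
```

```text
avg [ 459.01 -211.11  222.16] sd [0.   0.   0.01] F [ 0.52 -2.79 -2.08 -0.48 -0.29 -0.02]
```

Call:
apply_moves --series '[[1,[0,0,-0.05],0],[1,[0,0,-0.1],0],[1,[0,0,-0.13],0],[1,[0,0,-0.13],0],[1,[0,0,-0.13],0]]'

```text
t: 28.48
eef_pos: [458.8, -209.8, 222.2]
tcp_rot: [0.278, 1.571, -1.171]
ft_force: [-1.1, -3.9, -1.5]
opening: 0.316
```

```bash
python3 -c "
from h import *
avg(2)"
```

```text
avg [ 458.78 -209.83  222.14] sd [0.   0.01 0.01] F [ 0.92 -4.22 -1.58 -0.68 -0.1   0.01]
```

```bash
python3 -c "
from h import *
c=shot('wrist');im=c['image']; cv2.imwrite('pics/w7c.png',cv2.cvtColor(cv2.resize(im[0:300,180:480],None,fx=2,fy=2,interpolation=cv2.INTER_CUBIC),cv2.COLOR_RGB2BGR))
"
```

```text
(no output)
```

View pics/w7c.png

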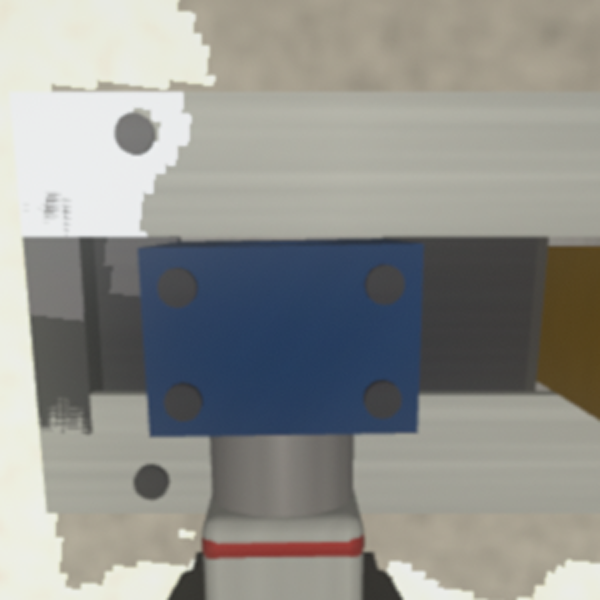

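Tip and mouth are in contact, centred within 0.3 mm and not entering. The red band is still at row 548, so nothing slipped in the grip, but the block gives a little. I'll press a bit more.

Call:
apply_moves --series '[[1,[0,0,-0.05],0],[1,[0,0,-0.1],0],[1,[0,0,-0.15],0],[1,[0,0,-0.2],0],[1,[0,0,-0.2],0],[1,[0,0,-0.2],0]]'

```text
t: 29.38
eef_pos: [458.7, -208.8, 222.7]
tcp_rot: [0.52, 1.568, -0.928]
ft_force: [-2.7, -13.9, 2.1]
opening: 0.315
```

```bash
python3 -c "
from h import *
avg(2)"
```

```text
avg [ 458.71 -208.77  222.69] sd [0.01 0.   0.  ] F [ -3.23 -13.66   3.07  -2.32   0.5    0.18]
```

The contact is solid at 13.7 N and it doesn't enter; the block just had about 4 mm of play across the rail. I'll back off, rise, shift to yellow, and measure its alignment from the -y side.

Call:
apply_moves --series '[[1,[0,0,0],0],[1,[0,0,0],0],[1,[0,0,0.8],0],[1,[0,0,1.8],0],[1,[0,0,2.3],0],[1,[-2.5,0,2.3],0],[1,[-2.5,2.5,2.3],0],[1,[-2.5,5,2.3],0],[1,[-2.5,7,2.3],0],[1,[-1.5,7.97,2.3],0],[1,[0,7.97,2.3],0],[1,[0,7.97,2.3],0],[1,[0,7.97,2.3],0]]'

```text
t: 31.1
eef_pos: [540.0, -221.1, 221.9]
tcp_rot: [-2.098, 1.57, 2.736]
ft_force: [0.1, -0.1, -2.6]
opening: 0.314
```

```bash
cat >> h.py <<'E'
def align(col,f=None):
    P=avg(2); c=shot('wrist',f); hsv=cv2.cvtColor(c['image'],cv2.COLOR_RGB2HSV)
    m=cv2.inRange(hsv,*map(np.array,RNG[col])); 
    for r in range(40,180,10):
        w=np.where(m[r,200:460])[0]
        if len(w)>60: print(r,w.min()+200,w.max()+200,(w.min()+w.max())/2+200)
    tx=P[0]*.9927+P[1]*.1209; tz=P[0]*.1209-P[1]*.9927; print('ty',round(tx,2),'tz',round(tz,2))
    return c
E
python3 -c "
from h import *
c=align('yellow');im=c['image']; cv2.imwrite('pics/w8c.png',cv2.cvtColor(cv2.resize(im[0:300,180:480],None,fx=2,fy=2,interpolation=cv2.INTER_CUBIC),cv2.COLOR_RGB2BGR))
g=cv2.cvtColor(im,cv2.COLOR_RGB2GRAY)
for r in (220,235): print(np.argsort(-np.abs(np.diff(g[r].astype(int)))[250:400])[:6]+250)
"
```

```text
avg [ 540.19 -221.11  222.33] sd [0.05 0.   0.09] F [ 0.28  0.11 -2.74 -0.03 -0.08 -0.01]
60 249 395 322.0
70 249 396 322.5
80 249 395 322.0
90 250 395 322.5
100 250 395 322.5
110 251 394 322.5
120 251 394 322.5
130 252 393 322.5
140 252 393 322.5
150 254 391 322.5
ty 509.51 tz 284.81
[284 356 285 355 357 283]
[285 356 355 284 286 357]
```

View pics/w8c.png

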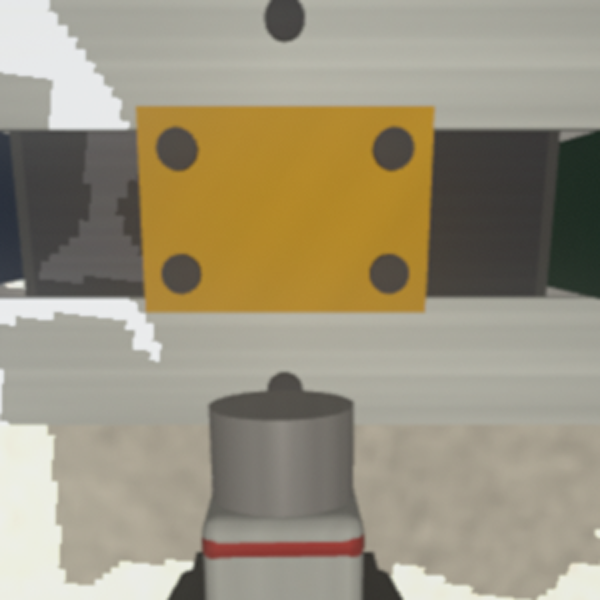

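Yellow is at column 322.5 and the tip at about 320.7, so I'll shift +0.4 mm. I'll cross over and start the go insertion.

Call:
apply_moves --series '[[1,[-3,0.04,0],0],[1,[-6.5,0.04,0],0],[1,[-6.5,0.04,-3],0],[1,[-6.5,0.04,-6],0],[1,[-6.5,0.04,-9],0],[1,[-6.5,0.04,-12],0],[1,[-6.5,0.04,-15],0],[1,[-6.5,0.04,-18.5],0],[1,[-6.5,0.04,-18.5],0],[1,[-4,0.04,-18.5],0],[1,[-1.5,0.04,-18.5],0],[1,[0,0.04,-18.5],0],[1,[0,0.04,-18.5],0],[1,[0,0.04,-18.5],0]]'

```text
t: 33.0
eef_pos: [518.6, -37.5, 222.8]
tcp_rot: [1.137, 1.57, -0.312]
ft_force: [0.1, 0.2, -3.1]
opening: 0.312
```

Call:
apply_moves --series '[[1,[0,0,0.6],0],[1,[0,0,1.2],0],[1,[0,0,1.8],0],[1,[0,0,2.2],0],[1,[0,0,2.5],0],[1,[0,0,2.8],0],[1,[0,0,3.0],0],[1,[0,0,3.0],0]]'

```text
t: 34.0
eef_pos: [521.9, -67.1, 222.1]
tcp_rot: [-1.529, 1.57, -2.978]
ft_force: [-2.7, -0.7, -2.6]
opening: 0.314
```

```bash
cat >> h.py <<'E'
def at():
    P=avg(2); print('ty',round(P[0]*.9927+P[1]*.1209,2),'tz',round(P[0]*.1209-P[1]*.9927,2),'z',round(P[2],2))
E
python3 -c "
from h import *
at()"
```

```text
avg [521.89 -67.07 222.06] sd [0.   0.01 0.01] F [-2.15 -0.71 -2.59 -0.29  0.25 -0.19]
ty 509.97 tz 129.68 z 222.06
```

Call:
apply_moves --series '[[1,[0,0,0.5],0],[1,[0,0,1.0],0],[1,[0,0,1.5],0],[1,[0,0,2.0],0],[1,[0,0,2.4],0],[1,[0,0,2.6],0],[1,[0,0,2.7],0],[1,[0,0,2.8],0],[1,[0,0,2.85],0],[1,[0,0,2.9],0],[1,[0,0,2.9],0]]'

```text
t: 35.48
eef_pos: [525.6, -95.6, 222.2]
tcp_rot: [1.818, 1.571, 0.369]
ft_force: [0.0, 5.0, -0.6]
opening: 0.315
```

```bash
python3 -c "
from h import *
at()"
```

```text
avg [525.59 -95.61 222.16] sd [0.   0.01 0.  ] F [-0.35  4.39 -1.82  0.93 -0.02 -0.06]
ty 510.19 tz 158.45 z 222.16
```

Contact is starting. I'll press to about 15 N, hold, withdraw, and go over.

Call:
apply_moves --series '[[1,[0,0,0.05],0],[1,[0,0,0.1],0],[1,[0,0,0.13],0],[1,[0,0,0.13],0],[1,[0,0,0.13],0],[1,[0,0,0.13],0],[1,[0,0,0.13],0],[1,[0,0,0.13],0]]'

```text
t: 36.58
eef_pos: [525.7, -96.2, 222.4]
tcp_rot: [2.79, 1.57, 1.342]
ft_force: [0.4, 14.1, 4.0]
opening: 0.316
```

```bash
python3 -c "
from h import *
at()"
```

```text
avg [525.72 -96.15 222.44] sd [0.   0.02 0.01] F [-0.04 14.4   2.85  2.4  -0.12 -0.06]
ty 510.26 tz 159.01 z 222.44
```

Call:
apply_moves --series '[[1,[0,0,0],0],[1,[0,0,0],0],[1,[0,0,-0.6],0],[1,[0,0,-1.5],0],[1,[0,0,-2.7],0],[1,[0,0,-4],0],[1,[0,0,-5],0],[1,[0,0,-6],0],[1,[0,0,-6],0],[1,[-2,0,-6],0],[1,[-4,0,-6],0],[1,[-6.5,0,-6],0],[1,[-6.5,0,-3],0],[1,[-6.5,0,0],0],[1,[-6.5,0,3],0],[1,[-6.5,0,6],0],[1,[-6.5,0,9],0],[1,[-6.5,0,12],0],[1,[-6.5,0,12.5],0],[1,[-5,0,12.5],0]]'

```text
t: 39.17
eef_pos: [540.8, -221.3, 272.2]
tcp_rot: [0.945, 1.569, -0.504]
ft_force: [-0.2, 0.1, -2.2]
opening: 0.315
```

Call:
apply_moves --series '[[1,[2,0,0],0],[1,[4,0,0],0],[1,[5,0,0],0],[1,[5,0,0],0],[1,[5,0,0],0]]'

```text
t: 39.8
eef_pos: [541.0, -221.0, 222.6]
tcp_rot: [0.854, 1.57, -0.595]
ft_force: [1.4, 0.1, -2.4]
opening: 0.315
```

```bash
python3 -c "
from h import *
align('yellow');st()"
```

```text
avg [ 541.   -221.1   222.76] sd [0.01 0.03 0.02] F [ 0.46 -0.83 -2.45  0.02 -0.13  0.04]
60 249 395 322.0
70 249 395 322.0
80 249 395 322.0
90 249 394 321.5
100 250 394 322.0
110 250 394 322.0
120 251 393 322.0
130 252 393 322.5
140 252 392 322.0
150 254 390 322.0
ty 510.32 tz 284.9
t 39.95 pos [ 541.  -221.1  222.8] rot [ 0.896  1.57  -0.553] F [ 0.3 -0.1 -1.6] M [-0.02 -0.08 -0.01] op 0.312 q [-0.501  0.67   1.817 -0.     0.654 -0.623]
```

Call:
apply_moves --series '[[1,[0,0.03,-0.4],0],[1,[0,0.03,-0.8],0],[1,[0,0.03,-1.2],0],[1,[0,0.03,-1.5],0],[1,[0,0.03,-1.7],0],[1,[0,0.03,-1.8],0],[1,[0,0.03,-1.9],0],[1,[0,0.03,-2.0],0],[1,[0,0.03,-2.1],0],[1,[0,0.03,-2.2],0],[1,[0,0.03,-2.25],0],[1,[0,0.03,-2.25],0],[1,[0,0.03,-2.25],0]]'

```text
t: 41.58
eef_pos: [538.5, -199.4, 222.5]
tcp_rot: [0.489, 1.569, -0.96]
ft_force: [-1.1, -7.4, -0.7]
opening: 0.316
```

```bash
python3 -c "
from h import *
at(); align('yellow')"
```

```text
avg [ 538.52 -199.43  222.5 ] sd [0.   0.01 0.01] F [-0.42 -7.46  0.34 -1.38  0.07  0.05]
ty 510.48 tz 263.09 z 222.5
avg [ 538.52 -199.42  222.51] sd [0.   0.01 0.02] F [-0.58 -8.12  0.03 -1.36  0.09  0.09]
130 250 391 320.5
140 251 391 321.0
150 251 391 321.0
160 252 391 321.5
170 252 390 321.0
ty 510.48 tz 263.08
```

It's centred and not entering. I'll press to about 13 N, hold, and go on to green.

Call:
apply_moves --series '[[1,[0,0,-0.05],0],[1,[0,0,-0.05],0],[1,[0,0,-0.05],0],[1,[0,0,-0.05],0],[1,[0,0,-0.05],0]]'

```text
t: 42.45
eef_pos: [538.5, -199.2, 222.6]
tcp_rot: [0.496, 1.568, -0.952]
ft_force: [-1.5, -10.4, 0.3]
opening: 0.317
```

Call:
apply_moves --series '[[1,[0,0,0.8],0],[1,[0,0,1.8],0],[1,[0,0,2.3],0],[1,[-2.5,0,2.3],0],[1,[-2.5,2.5,2.3],0],[1,[-2.5,5,2.3],0],[1,[-2.5,7,2.3],0],[1,[-1.5,8,2.3],0],[1,[0,8,2.3],0],[1,[0,8,2.3],0],[1,[0,8,2.3],0]]'

```text
t: 43.82
eef_pos: [620.2, -211.6, 221.9]
tcp_rot: [-1.954, 1.57, 2.88]
ft_force: [1.0, -0.0, -2.4]
opening: 0.311
```

```bash
python3 -c "
from h import *
align('green','w9.png');st()"
```

```text
avg [ 620.36 -211.61  222.41] sd [0.05 0.   0.11] F [-0.39  0.07 -1.78 -0.02 -0.11 -0.02]
80 276 392 334.0
90 253 391 322.0
100 250 391 320.5
110 250 391 320.5
120 254 390 322.0
130 279 389 334.0
ty 590.25 tz 285.07
t 43.98 pos [ 620.4 -211.6  222.6] rot [ 0.908  1.57  -0.541] F [ 0.4 -0.3 -2.3] M [ 0.02 -0.08 -0.05] op 0.317 q [-0.429  0.742  1.628 -0.     0.77  -0.551]
```

```bash
python3 -c "
from h import *
im=cv2.imread('pics/w9.png');h=cv2.cvtColor(im,cv2.COLOR_BGR2HSV)
for r in (65,100,140): print(r,[ (x,*h[r,x].tolist()) for x in list(range(242,258,2))+list(range(384,400,2))])
m=cv2.inRange(h,np.array([40,60,15]),np.array([95,255,255]))
for r in range(50,170,10):
    w=np.where(m[r,225:420])[0]
    if len(w)>40: print(r,w.min()+225,w.max()+225)
"
```

```text
65 [(242, 30, 11, 70), (244, 20, 11, 70), (246, 68, 51, 80), (248, 69, 78, 88), (250, 70, 81, 88), (252, 70, 78, 88), (254, 70, 78, 88), (256, 70, 78, 88), (384, 71, 89, 86), (386, 72, 92, 86), (388, 72, 91, 87), (390, 71, 91, 87), (392, 72, 92, 86), (394, 69, 62, 78), (396, 20, 12, 65), (398, 30, 8, 64)]
100 [(242, 30, 8, 62), (244, 45, 8, 63), (246, 45, 8, 62), (248, 71, 70, 77), (250, 72, 94, 84), (252, 71, 93, 85), (254, 71, 90, 85), (256, 71, 93, 85), (384, 72, 97, 84), (386, 71, 96, 85), (388, 72, 97, 84), (390, 72, 99, 85), (392, 70, 72, 78), (394, 30, 9, 60), (396, 30, 9, 60), (398, 45, 8, 61)]
140 [(242, 30, 7, 69), (244, 20, 11, 70), (246, 30, 7, 69), (248, 40, 11, 70), (250, 69, 61, 83), (252, 70, 77, 89), (254, 71, 81, 88), (256, 71, 81, 88), (384, 71, 90, 88), (386, 71, 87, 88), (388, 71, 87, 88), (390, 70, 68, 83), (392, 45, 8, 66), (394, 40, 12, 66), (396, 20, 12, 65), (398, 15, 8, 65)]
60 247 393
70 247 393
80 247 393
90 248 392
100 248 392
110 249 392
120 249 391
130 250 391
140 250 390
150 252 388
```

Green is centred on column 320.3, aligned with the tip. I'll run the same cycle.

Call:
apply_moves --series '[[1,[-3,0,0],0],[1,[-6.5,0,0],0],[1,[-6.5,0,-3],0],[1,[-6.5,0,-6],0],[1,[-6.5,0,-9],0],[1,[-6.5,0,-12],0],[1,[-6.5,0,-15],0],[1,[-6.5,0,-18.5],0],[1,[-6.5,0,-18.5],0],[1,[-4,0,-18.5],0],[1,[-1.5,0,-18.5],0],[1,[0,0,-18.5],0],[1,[0,0,-18.5],0],[1,[0,0,-18.5],0]]'

```text
t: 45.72
eef_pos: [598.3, -28.0, 222.9]
tcp_rot: [1.212, 1.57, -0.237]
ft_force: [-0.8, -0.0, -2.1]
opening: 0.317
```

Call:
apply_moves --series '[[1,[0,0,0.6],0],[1,[0,0,1.2],0],[1,[0,0,1.8],0],[1,[0,0,2.2],0],[1,[0,0,2.5],0],[1,[0,0,2.8],0],[1,[0,0,3.0],0],[1,[0,0,3.0],0]]'

```text
t: 46.72
eef_pos: [601.6, -57.7, 222.0]
tcp_rot: [-1.529, 1.57, -2.978]
ft_force: [-1.5, -0.7, -2.7]
opening: 0.312
```

```bash
python3 -c "
from h import *
at()"
```

```text
avg [601.61 -57.62 222.04] sd [0.   0.   0.01] F [-2.17 -0.96 -2.68 -0.26  0.21 -0.14]
ty 590.25 tz 129.94 z 222.04
```

Call:
apply_moves --series '[[1,[0,0,0.5],0],[1,[0,0,1.0],0],[1,[0,0,1.5],0],[1,[0,0,2.0],0],[1,[0,0,2.4],0],[1,[0,0,2.6],0],[1,[0,0,2.7],0],[1,[0,0,2.8],0],[1,[0,0,2.85],0],[1,[0,0,2.9],0],[1,[0,0,2.95],0],[1,[0,0,3.0],0],[1,[0,0,3.0],0],[1,[0,0,3.0],0],[1,[0,0,3.0],0],[1,[0,0,3.0],0]]'

```text
t: 48.82
eef_pos: [605.4, -86.3, 222.4]
tcp_rot: [2.803, 1.57, 1.355]
ft_force: [-1.3, 11.5, 2.1]
opening: 0.313
```

```bash
python3 -c "
from h import *
at()"
```

```text
avg [605.45 -86.32 222.4 ] sd [0.   0.01 0.01] F [-0.69 11.02  1.65  1.88  0.12 -0.07]
ty 590.6 tz 158.89 z 222.4
```

Call:
apply_moves --series '[[1,[0,0,0.03],0],[1,[0,0,0.03],0],[1,[0,0,0.03],0],[1,[0,0,0.03],0],[1,[0,0,-0.6],0],[1,[0,0,-1.5],0],[1,[0,0,-2.7],0],[1,[0,0,-4],0],[1,[0,0,-5],0],[1,[0,0,-6],0],[1,[0,0,-6],0],[1,[-3,0,-6],0],[1,[-6.5,0,-6],0],[1,[-6.5,0,-3],0],[1,[-6.5,0,0],0],[1,[-6.5,0,3],0],[1,[-6.5,0,6],0],[1,[-6.5,0,9],0],[1,[-6.5,0,12.5],0],[1,[-5,0,12.5],0]]'

```text
t: 51.42
eef_pos: [620.6, -213.9, 272.5]
tcp_rot: [0.908, 1.568, -0.544]
ft_force: [0.5, 0.1, -3.0]
opening: 0.315
```

Call:
apply_moves --series '[[1,[2,0,0],0],[1,[4,0,0],0],[1,[5,0,0],0],[1,[5,0,0],0],[1,[5,0,0],0]]'

```text
t: 52.05
eef_pos: [620.8, -211.3, 222.7]
tcp_rot: [0.951, 1.57, -0.498]
ft_force: [0.3, -0.2, -2.5]
opening: 0.313
```

```bash
sed -i "s/'green':((50,90,30)/'green':((40,60,15)/" h.py; python3 -c "
from h import *
align('green','w10.png');st()"
```

```text
avg [ 620.75 -211.41  222.86] sd [0.01 0.01 0.01] F [-0.55  0.11 -2.41  0.01 -0.09 -0.02]
60 249 394 321.5
70 249 395 322.0
80 249 394 321.5
90 250 394 322.0
100 250 393 321.5
110 251 393 322.0
120 251 393 322.0
130 252 392 322.0
140 252 391 321.5
150 254 390 322.0
ty 590.66 tz 284.91
t 52.2 pos [ 620.7 -211.4  222.8] rot [ 0.962  1.57  -0.486] F [ 0.3 -0.2 -2.9] M [-0.02 -0.08 -0.03] op 0.315 q [-0.429  0.742  1.628 -0.     0.771 -0.551]
```

Call:
apply_moves --series '[[1,[0,0.03,-0.4],0],[1,[0,0.03,-0.8],0],[1,[0,0.03,-1.2],0],[1,[0,0.03,-1.5],0],[1,[0,0.03,-1.7],0],[1,[0,0.03,-1.8],0],[1,[0,0.03,-1.9],0],[1,[0,0.03,-2.0],0],[1,[0,0.03,-2.1],0],[1,[0,0.03,-2.2],0],[1,[0,0.03,-2.25],0],[1,[0,0.03,-2.3],0],[1,[0,0.03,-2.3],0],[1,[0,0.03,-2.3],0],[1,[0,0.03,-2.3],0],[1,[0,0.03,-2.3],0]]'

```text
t: 54.2
eef_pos: [618.1, -189.5, 222.7]
tcp_rot: [0.426, 1.569, -1.022]
ft_force: [-0.4, -9.2, -0.4]
opening: 0.316
```

```bash
python3 -c "
from h import *
align('green')"
```

```text
avg [ 618.11 -189.44  222.64] sd [0.   0.01 0.01] F [-1.24 -9.31  0.47 -1.6   0.14  0.11]
130 251 391 321.0
140 251 391 321.0
150 251 391 321.0
160 252 390 321.0
170 253 390 321.5
ty 590.69 tz 262.79
```

Call:
apply_moves --series '[[1,[0,0,-0.05],0],[1,[0,0,-0.05],0],[1,[0,0,-0.05],0],[1,[0,0,-0.05],0],[1,[0,0,0.8],0],[1,[0,0,1.8],0],[1,[0,0,2.5],0],[1,[-3,0,2.5],0],[1,[-7,0,2.5],0],[1,[-11,0,2.5],0],[1,[-12,0,2.5],0],[1,[-12,0,2.5],0]]'

```text
t: 55.85
eef_pos: [621.0, -213.4, 341.7]
tcp_rot: [-1.919, 1.571, 2.915]
ft_force: [0.3, 0.6, -3.4]
opening: 0.311
```

```bash
python3 -c "
from h import *
togo(499.5,186.7,150,1.772)"
```

```text
t 55.85 pos [ 621.  -213.4  341.7] rot [-1.919  1.571  2.915] F [ 0.3  0.6 -3.4] M [ 0.02 -0.07 -0.04] op 0.311 q [-0.431  0.598  1.542 -0.     1.001 -0.553]
shift cm [  2.07  -7.19 -41.19] turn -1.65 psi 0.122
```

Call:
apply_moves --series '[[1,[0,-1,-2],-0.1],[1,[0,-3,-4],-0.25],[1,[0,-5,-6.5],-0.4],[1,[0,-7,-9],-0.55],[1,[0,-8,-12],-0.7],[1,[0,-8.5,-15],-0.85],[1,[0,-8.5,-18],-1.0],[1,[0,-8.5,-21],-1.15],[1,[0,-8.5,-24],-1.3],[1,[0,-8.5,-27],-1.45],[1,[0,-8.5,-30],-1.6],[1,[0,-8.5,-33],-1.65],[1,[0,-8.2,-36],-1.65],[1,[0,-7.5,-39],-1.65],[1,[1,-7.2,-41.2],-1.65],[1,[2,-7.2,-41.2],-1.65],[1,[2,-7.2,-41.2],-1.65],[1,[2,-7.2,-41.2],-1.65]]'

```text
t: 58.1
eef_pos: [499.6, 186.1, 321.9]
tcp_rot: [-2.914, 1.57, -2.714]
ft_force: [-0.1, -0.4, -2.8]
opening: 0.31
```

```bash
python3 -c "
from h import *
togo(499.5,186.7,25.7,1.772)
c=shot('wrist','w11.png')"
```

```text
t 58.1 pos [499.6 186.1 321.9] rot [-2.914  1.57  -2.714] F [-0.1 -0.4 -2.8] M [ 0.11 -0.13 -0.01] op 0.31 q [ 0.233  0.467  1.874 -0.     0.801 -1.538]
shift cm [1.252e+01 6.000e-02 1.000e-02] turn -0.001 psi 1.771
```

View pics/w11.png

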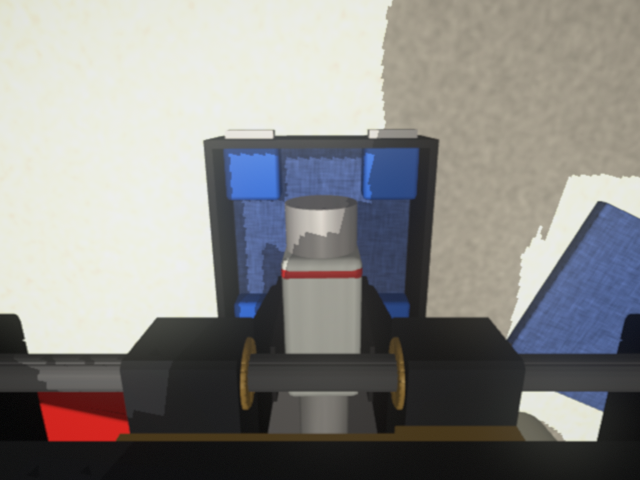

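The gauge is over its channel and aligned. I'll lower, release and rise.

Call:
apply_moves --series '[[1,[3,0,0],0],[1,[6,0,0],0],[1,[9,0,0],0],[1,[11,0,0],0],[1,[12,0,0],0],[1,[12.3,0,0],0],[1,[12.5,0,0],0],[1,[12.5,0,0],0],[1,[12.5,0,0],0],[0.3,[12.5,0,0],0],[0,[12.5,0,0],0],[-0.3,[12.5,0,0],0],[-0.3,[12.5,0,0],0],[-0.3,[12.5,0,0],0],[-0.3,[12.5,0,0],0]]'

```text
t: 60.02
eef_pos: [499.5, 186.8, 197.1]
tcp_rot: [-1.536, 1.571, -1.335]
ft_force: [-0.7, -0.2, 0.7]
opening: 0.647
```

Call:
apply_moves --series '[[-0.3,[-1,0,0],0],[-0.3,[-3,0,0],0],[-0.3,[-6,0,0],0],[-0.3,[-10,0,0],0],[-0.3,[-15,0,0],0],[-0.3,[-20,0,0],0],[-0.3,[-25,0,0],0],[-0.3,[-25,0,0],0],[-0.3,[-25,0,0],0]]'

```text
t: 61.15
eef_pos: [499.1, 186.7, 446.9]
tcp_rot: [-2.859, 1.57, -2.658]
ft_force: [1.4, -0.7, -0.0]
opening: 0.649
```

```bash
python3 -c "
from h import *
st()
c=shot('wrist','w12.png'); d=shot('side')['image'][180:350,200:400]
im=np.zeros((480,800,3),'uint8'); im[:, :500]=cv2.resize(c['image'],(500,375)) if 0 else cv2.copyMakeBorder(cv2.resize(c['image'],(500,375)),0,105,0,0,0); im[:255,500:]=cv2.resize(d,(300,255))
cv2.imwrite('pics/m12.png',cv2.cvtColor(im,cv2.COLOR_RGB2BGR))
for b in blobs(shot('top'),'orange',(150,150,330,330),amin=5): print(cv2.minAreaRect(b))
for b in blobs(c,'orange',amin=5)[:3]: print(cv2.minAreaRect(b))"
```

```text
t 61.15 pos [499.1 186.7 446.9] rot [-2.859  1.57  -2.658] F [ 1.4 -0.7 -0. ] M [ 0.1  -0.14  0.05] op 0.649 q [ 0.234  0.317  1.728 -0.     1.098 -1.538]
((203.59616088867188, 195.4807586669922), (4.706787109375, 11.178619384765625), 78.69007110595703)
```

View pics/m12.png

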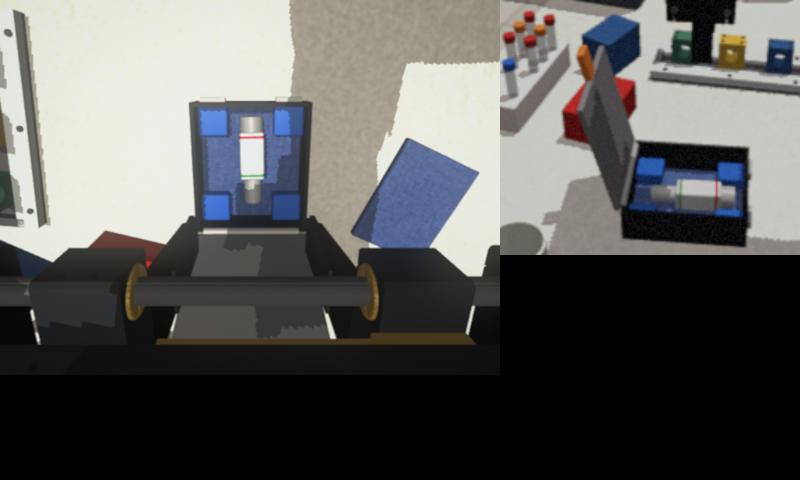

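The gauge is back in its channel and the lid rests on its stop. Next I'll locate the tab for closing.

```bash
python3 -c "
from h import *
c=shot('top')
b=blobs(c,'orange',(180,170,230,220),amin=5)[0]; p=cv2.minAreaRect(b)[0]
print(onz(c,*p,230),proj(c,[635.9,212.3,228]),p)
c=shot('side'); b=max(blobs(c,'orange',(260,190,320,260),amin=5),key=cv2.contourArea); p=cv2.minAreaRect(b)[0]
print(proj(c,[635.9,212.3,226]),p)
togo(635.9,212.3,228,1.772)"
```

```text
[638.89741874 217.17321874 230.        ] [206.1292638  197.13033414] (203.59616088867188, 195.4807586669922)
[257.46785357 219.51329479] (261.0, 225.5)
t 61.4 pos [499.6 186.9 446.2] rot [-3.054  1.569 -2.853] F [-0.6 -1.6  0.1] M [ 0.12 -0.17  0.01] op 0.653 q [ 0.234  0.318  1.727 -0.     1.098 -1.538]
shift cm [ 4.69 -0.23 13.87] turn 0.0 psi 1.772
```

Call:
apply_moves --series '[[-0.3,[-1,0,3],0],[-0.3,[-1,0,6],0],[-0.3,[-1,0,9],0],[-0.3,[-1,0,12],0],[-0.3,[-1,0,14],0],[-0.3,[-1,0,14],0],[-0.3,[1,0,14],0],[-0.3,[3,0,14],0],[-0.3,[4.5,0,14],0],[-0.3,[4.5,0,14],0],[0.3,[4.5,0,14],0],[0.6,[4.5,0,14],0],[1,[4.5,0,14],0],[1,[4.5,0,14],0],[1,[4.5,0,14],0],[1,[4.5,0,14],0],[1,[4.5,0,14],0]]'

```text
t: 63.52
eef_pos: [636.9, 214.1, 402.3]
tcp_rot: [-1.518, 1.569, -1.317]
ft_force: [0.9, -5.7, 1.9]
opening: 0.249
```

```bash
python3 -c "
from h import *
s=st();p=s['eef_pos']
r=18;z0=18*np.sin(1.8);x0=-18*np.cos(1.8)
for th in np.arange(1.7,-0.01,-0.1): print(round(th,2),'x',round(z0-18*np.sin(th),1),'z',round(-18*np.cos(th)-x0,1))"
```

```text
t 63.52 pos [636.9 214.1 402.3] rot [-1.518  1.569 -1.317] F [ 0.9 -5.7  1.9] M [-0.8  -0.27 -0.03] op 0.249 q [ 0.226  0.561  1.436 -0.002  1.144 -1.545]
1.7 x -0.3 z -1.8
1.6 x -0.5 z -3.6
1.5 x -0.4 z -5.4
1.4 x -0.2 z -7.1
1.3 x 0.2 z -8.9
1.2 x 0.8 z -10.6
1.1 x 1.5 z -12.3
1.0 x 2.4 z -13.8
0.9 x 3.4 z -15.3
0.8 x 4.6 z -16.6
0.7 x 5.9 z -17.9
0.6 x 7.4 z -18.9
0.5 x 8.9 z -19.9
0.4 x 10.5 z -20.7
0.3 x 12.2 z -21.3
0.2 x 14.0 z -21.7
0.1 x 15.7 z -22.0
-0.0 x 17.5 z -22.1
```

Call:
apply_moves --series '[[1,[-0.3,0,-1.8],0],[1,[-0.5,0,-3.6],0],[1,[-0.4,0,-5.4],0],[1,[-0.2,0,-7.1],0],[1,[0.2,0,-8.9],0],[1,[0.8,0,-10.6],0],[1,[1.5,0,-12.3],0],[1,[2.4,0,-13.8],0],[1,[3.4,0,-15.3],0],[1,[4.6,0,-16.6],0],[1,[5.9,0,-17.9],0],[1,[7.4,0,-18.9],0],[1,[8.9,0,-19.9],0],[1,[10.5,0,-20.7],0],[1,[12.2,0,-21.3],0],[1,[14,0,-21.7],0],[1,[15.5,0,-22],0],[1,[16.6,0,-22.1],0],[1,[17.2,0,-22.1],0],[1,[17.2,0,-22.1],0]]'

```text
t: 66.03
eef_pos: [419.1, 169.3, 229.3]
tcp_rot: [-2.896, 1.565, -2.694]
ft_force: [-4.7, -20.0, 0.7]
opening: 0.25
```

```bash
python3 -c "
from h import *
st()"
```

```text
t 66.03 pos [419.1 169.3 229.3] rot [-2.896  1.565 -2.694] F [ -4.7 -20.    0.7] M [-3.15  0.45  0.06] op 0.25 q [ 0.238  0.545  2.137 -0.003  0.466 -1.532]
```

Call:
apply_moves --series '[[1,[0.3,-0.1,0],0],[1,[0.3,-0.2,0],0],[0.4,[0.3,-0.2,0],0],[0,[0.3,-0.2,0],0],[-0.5,[0.3,-0.2,0],0],[-0.5,[0.3,-0.2,0],0],[-0.5,[0.3,-0.2,0],0],[-0.5,[-2,-0.2,-0.5],0],[-0.5,[-6,-0.2,-2],0],[-0.5,[-12,-0.2,-3],0],[-0.5,[-18,-3,-3],0],[-0.5,[-20,-8,-1],0],[-0.5,[-20,-14,1],0],[-0.5,[-20,-20,3],0],[-0.5,[-20,-25,5],0],[-0.5,[-20,-30,7],0],[-0.5,[-20,-30,7],0]]'

```text
t: 68.15
eef_pos: [549.8, -112.0, 429.3]
tcp_rot: [-2.872, 1.57, -2.674]
ft_force: [-0.9, 0.2, -0.3]
opening: 0.743
```

```bash
python3 -c "
from h import *
st()
c=shot('top'); d=shot('side')
for b in blobs(c,'orange',(200,280,260,330),amin=5)[:1]:
  p=cv2.minAreaRect(b)[0]; print(p,onz(c,*p,59))
im=np.hstack([cv2.resize(c['image'],(400,300)),cv2.resize(d['image'],(400,300))]); z=np.hstack([cv2.resize(c['image'][190:330,180:410],(400,300)),cv2.resize(d['image'][180:350,230:450],(400,300))])
cv2.imwrite('pics/final.png',cv2.cvtColor(np.vstack([im,z]),cv2.COLOR_RGB2BGR))"
```

```text
t 68.15 pos [ 549.8 -112.   429.3] rot [-2.872  1.57  -2.674] F [-0.9  0.2 -0.3] M [ 0.1  -0.16  0.01] op 0.743 q [-0.319  0.375  1.686 -0.     1.081 -2.087]
(235.6621551513672, 304.47296142578125) [416.22938687 169.56469445  59.        ]
```

View pics/final.png

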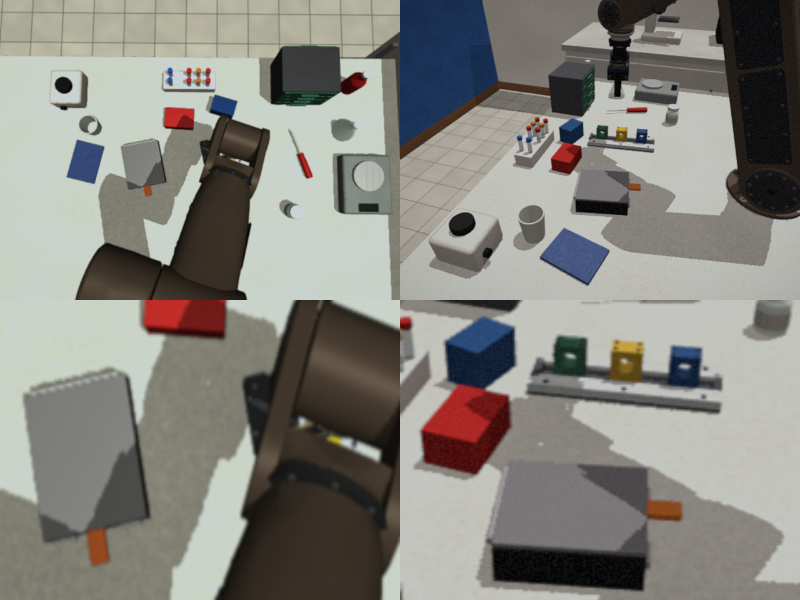

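The lid is shut and its tab is at the same pixel as at the start, (235.7,304.5). The adapters and bystanders are in place, and the arm is clear. I'm handing in.

```bash
python3 -c "
from h import *
print(job.job_done())"
```

```text
the job is handed in; nothing more can be done
None
```

The job is handed in. I opened the lid onto its stop and took out the gauge. All three adapters were on the rail, and I checked them in the order blue, yellow, green. Then I laid the gauge back in its channel and shut the lid, about 68 s in all.

| Adapter | Go end at the shoulder | No-go pressed at the mouth |
|---|---|---|
| Blue | about 15 N | about 14 N, not entering |
| Yellow | about 14 N | about 10 N, not entering |
| Green | about 11 N, then 0.3 mm more | about 9 N, then 0.5 mm more, not entering |

- **Go depth:** all three stopped at the same depth to within about 0.1 mm, so I took that as the shoulder meeting the block. I did not see the shoulder contact in a picture.
- **No-go centring:** the tip was within about 0.3 mm of the block centre each time, measured sideways only; height was set from the robot's position.
- **Disagreement:** the no-go contact came about 4 mm further on than the sizes given predict. I put this down to the adapters having play across the rail, since the gauge had not slipped in the grip.
- **Alignment shifts:** the blocks moved a few tenths of a mm along the rail while being gauged, and I did not push them back.
- **Last checks:** the gauge was seen lying in its channel before the lid was shut. The lid tab is back at its starting pixel, and in the final views the adapters and the other items look undisturbed and the arm is clear. I saw no sign of a knock to the gauge or of the grip slackening.

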